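# Snap the desk light bar into its charging dock

### The job

Put the long LED light bar back on its charging dock: lay it along the dock, diffuser up and its ends about level with the dock's ends, and push it down between the two spring clips until it snaps fully home, then let go. Leave the shorter pen tube where it lies.

Things in the scene. Friction and masses are not known exactly. Their poses are not given: they have to be found in the camera images.
- light_bar: LED light bar, loose on the desk: straight round aluminium bar, 180 mm long, 28 mm diameter, grey end caps, white diffuser strip on top, flat 12 mm foot below so it does not roll; about 0.11 kg. Origin: middle of the foot's underside; x along the bar, z up through the diffuser. Round body's axis 14.5 mm above the origin, top 29 mm above. Both ends alike: either way round will do.
- dock: charging dock, fixed to the desk: white slab 190 x 66 mm, 12 mm thick, with a steel spring clip 48 mm either side of its middle along x. Each clip: two upright sprung jaws 14 mm long in x, lips 22 mm apart, flared tops 42 mm apart, 60 mm above the desk. The 80 mm between the clips is free down to the slab, so the bar can be held there by its sides. Origin: middle of the underside; x along the dock.
- dock_seat (a point): where the light bar's origin lies when fully home: 26 mm above the desk over the dock's middle, foot on the grey saddles; x along the dock, z up. The bar meets the lips about 20 mm above home; pushing it in takes some 10 N (15 N at most); below about 8 mm above home the lips close over its top and snap it down.
- pen_tube: bystander: a shorter, thinner loose aluminium pen tube, 115 mm long, 20 mm diameter, grey ring near its middle, no white strip, lying on the desk beside the light bar. Origin: middle of its underside; x along it.
Things that resemble listed ones, but are neither listed nor needed, are in the scene too. Leave any orange look-alike of the light_bar alone.

How it is judged:
By the outcome, as a careful person would: the job done as asked, in the order asked, and still so for the second after the job is handed in, with the robot touching nothing.
It also fails if it takes over 38 s, if anything falls off the work surface, if the arm or the gripper's body presses on something with over 40 N, if the wrist force passes 120 N, or if a joint passes its speed limit or range.

### The arm

A 6-joint arm with a two-finger parallel gripper is mounted at the origin on the work surface. World frame = base frame: x ahead of the robot, y to its left, z up, the work surface at z = 0. Lengths are in m, angles in rad, forces in N, time in s.
With the tool pointing down it reaches from about 0.325 to 0.75 m from the base axis. Payload 7.6 kg.
Tool frame: the origin (TCP) lies midway between the tips of the shut fingers; the grasp point (between the pads) lies 19 mm behind it; z points along the fingers, y is the line along which they close (so a half turn about z gives the same grasp; the last joint's range is limited). The gripper opens to 85 mm and grips with 20 to 120 N. Pads are 22 mm wide; open, the fingers measure 114 mm over their backs; the gripper's body (76 mm by 85 mm) begins 54 mm behind the grasp point. The pads swing forward as they close: fully open they stand 13 mm farther back than shut.
Start: joints at [-0.07, 0.052, 1.401, -0, 1.689, -0.07], TCP at [0.525, 0, 0.231] pointing down, gripper open.
Joint ranges: [-2.9, 2.9], [-0.91, 2.17], [0.12, 2.37], [-1.06, 4.2], [0.26, 2.73], [-2.93, 2.93]. Speed limits (rad/s): [2.57, 2.57, 3.01, 3.14, 3.14, 3.14].

### API

Orientations are given as a unit quaternion [w, x, y, z].
In Python, from plant import arm gives the robot as it stands. The module is installed in compiled form; this text tells all that it offers.
- The arm moves only by the shell command python3 -m creep 'ROWS'. ROWS is JSON, one flat list of numbers, 7 for each row, row after row: the shift along the tool's x, y, z in m, then the turn, a rotation vector about the tool's x, y, z in rad, then the closure, from 0 (fully open) to 1 (shut). In form: [dx, dy, dz, rx, ry, rz, fingers, dx, dy, dz, rx, ry, rz, fingers, ...]. A call has 1 to 10 rows; each row is the pose to reach, as a shift and turn from the pose commanded when the call began, along the tool's axes at that moment; what a row does not reach only later rows make up. A row lasts 1/12 s, in which the tool goes at most 41.7 mm and 7.16 degrees, less where a joint would pass 70% of its speed; a pose out of reach is approached as far as the arm can. A call with a gripper value outside its range is refused whole. The fingers move at their own pace and stop on an object; the grip force is fixed at half the most. Time passes only in rows, so rows that repeat a pose let the fingers close. It gives the time, the measured TCP pose, the force, the opening and the grip force at its end, in the units of the state.
- arm.observe(): the state, without advancing time (a new reading comes with each control period).
- arm.read_camera(name): name is "scene" or "side" or "wrist"; returns (picture, depth): 400x640x3 uint8, blue, green, red; 400x640 float32, m along the optical axis (not along the pixel's ray), 0 where there is no reading.
- arm.calibration(name): a dict with "camera_matrix" (3x3 intrinsics, pixels), "dist_coeffs" ([k1, k2, p1, p2, k3] as OpenCV has them; the pictures are not rectified), "position" and "orientation" of the camera in the world. Camera axes: x right, y down, z forward; pixel columns grow to the right and rows downward; lengths in m; the calibration is good to about 2 mm. A picture is of the moment at which its call begins: read the wrist's pose just before it. calibration takes no time and is no camera call; for the wrist camera it gives the pose at the moment of the call.
- arm.hand_in(): hands the job in; it is judged then, once.
The state is a dict: "time": time; "q": joint angles; "joint_vel": joint speeds; "tau": joint torques, N m; "ee_pos": TCP position; "orientation": TCP orientation; "contact_force": force on the tool from outside, world axes, zero at the start; "torque": the same for the moment, N m; "gripper_width": opening from 0.0 (shut) to 1.0 (fully open); "finger_force": force on a finger pad.
Only numpy, scipy, OpenCV 4.12 (cv2) and the standard library are available. Lean on these libraries where they do the work, as an engineer would, in place of code of your own. Each camera call takes 0.05 s, during which the arm holds its last target. There are 200 camera calls.

## Working session

There is one attempt and no reset: what is moved stays moved. The work goes in short steps, Python scripts to look and compute and a shell command to move; the robot and the scene stay as the last step left them, time stands still between calls to the robot, and variables do not carry over. Pictures are saved under pics/ and viewed, at most 10 in all, crops included, and the job is handed in when it is done.

```bash
mkdir -p pics; cat > h.py <<'E'
import numpy as np, cv2
from scipy.spatial.transform import Rotation as R
from plant import arm
def rot(q): return R.from_quat([q[1],q[2],q[3],q[0]])
def snap(cam,name=None):
    c=arm.calibration(cam); p,d=arm.read_camera(cam)
    if name: cv2.imwrite('pics/'+name,p)
    return p,d,c
def rays(c,uv):
    n=cv2.undistortPoints(np.float32(uv).reshape(-1,1,2),np.array(c['camera_matrix']),np.array(c['dist_coeffs'])).reshape(-1,2)
    return np.c_[n,np.ones(len(n))]
def plane(c,uv,z):
    r=rot(c['orientation']).apply(rays(c,uv)); o=np.array(c['position'])
    return o+r*((z-o[2])/r[:,2])[:,None]
def depthpts(c,uv,d):
    r=rays(c,uv); uv=np.int32(uv).reshape(-1,2)
    return np.array(c['position'])+rot(c['orientation']).apply(r*d[uv[:,1],uv[:,0]][:,None])
E
python3 - <<'E'
from h import *
for n in ('scene','side','wrist'):
    p,d,c=snap(n,n+'0.png'); print(n,np.round(c['position'],3),np.round(c['orientation'],3))
print(arm.observe())
a=[cv2.imread(f'pics/{n}0.png') for n in('scene','side')]
E
```

```text
scene [1.032 0.334 0.65 ] [-0.229  0.5    0.767 -0.33 ]
side [0.276 1.042 0.904] [ 0.027 -0.077  0.912 -0.401]
wrist [0.524 0.066 0.373] [ 0.13   0.992 -0.    -0.   ]
{'time': 0.15, 'q': array([-7.03540011e-02,  5.26751052e-02,  1.40148738e+00,  5.15915035e-07,
        1.68860754e+00, -7.02488546e-02]), 'joint_vel': array([ 2.06789709e-03, -2.53509924e-03, -3.01740557e-03, -2.40196509e-05,
       -2.02268084e-04, -2.00098014e-03]), 'tau': array([ 9.01752592e-04, -3.81951857e+01, -3.60423374e+01, -3.57651027e-05,
        4.66565543e-03,  6.07237575e-05]), 'ee_pos': array([5.24771554e-01, 1.08412558e-05, 2.30676869e-01]), 'orientation': array([-4.44643047e-04,  7.07143811e-01,  7.07069504e-01, -3.85802004e-04]), 'contact_force': array([-0.06519032, -0.13014129, -0.61957092]), 'torque': array([ 0.01804517, -0.00366134, -0.0297538 ]), 'finger_force': 0.0, 'gripper_width': 1.0033207045730517}
```

View pics/scene0.png

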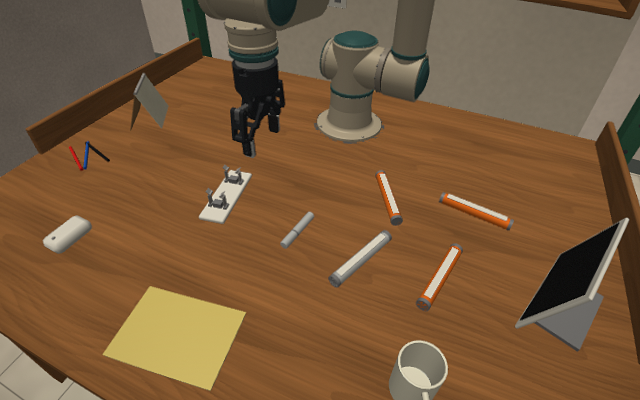

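View pics/side0.png

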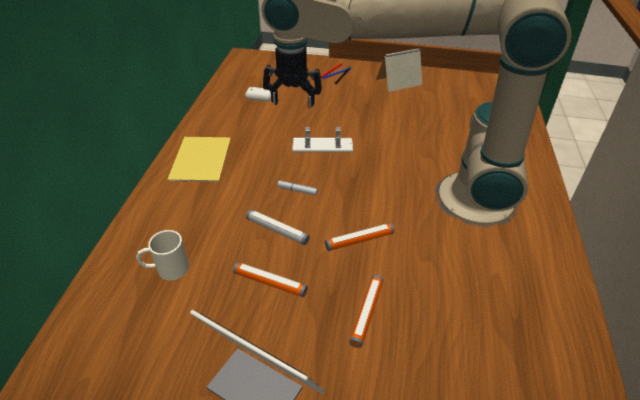

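Scene view candidates:
- Grey bar with a white strip at (360,258). This is the light bar, also seen at (278,227) in the side view.
- Pen tube with a ring at (297,229).
- Orange look-alikes at (388,197), (476,210) and (440,276).

The dock is at (226,196) in scene and (322,145) in side. I'll measure the bar and dock and check the choice in a close crop.

```bash
python3 - <<'E'
from h import *
crops=[]
for n,sb,sd in (('scene',(360,258),(226,205)),('side',(278,227),(322,145))):
    p,d,c=snap(n)
    hsv=cv2.cvtColor(p,cv2.COLOR_BGR2HSV)
    m=((hsv[...,1]<70)&(hsv[...,2]>60)).astype(np.uint8)
    k,lab=cv2.connectedComponents(m)
    for nm,s,z in (('bar',sb,.0145),('dock',sd,.012)):
        w=lab[s[1]-15:s[1]+15,s[0]-15:s[0]+15]; l=np.bincount(w[w>0]).argmax()
        mm=lab==l
        if nm=='dock': mm&=(hsv[...,2]>150)
        vs,us=np.nonzero(mm); uv=np.c_[us,vs]
        P=plane(c,uv,z)[:,:2]
        (cx,cy),sz,a=cv2.minAreaRect(P.astype(np.float32)*1000)
        Q=depthpts(c,uv,d)
        b=cv2.boxPoints(((cx,cy),sz,a)); e=b[1]-b[0]; f=b[2]-b[1]; L=e if np.hypot(*e)>np.hypot(*f) else f
        print(n,nm,len(uv),'centre',round(cx,1),round(cy,1),'size',np.round(sz,1),'yaw',round(np.degrees(np.arctan2(L[1],L[0]))%180,1),'depth med',np.round(np.median(Q,0),4),'zmax',np.round(np.percentile(Q[:,2],[5,50,95]),3))
    u,v=sb; cr=cv2.resize(p[v-50:v+50,u-65:u+65],None,fx=3,fy=3,interpolation=2)
    u,v=sd; cr2=cv2.resize(p[v-50:v+50,u-65:u+65],None,fx=3,fy=3,interpolation=2)
    crops.append(np.hstack([cr,cr2]))
cv2.imwrite('pics/crop1.png',np.vstack(crops)[:, :])
E
```

```text
scene bar 961 centre 522.3 223.8 size [ 29.9 197.6] yaw 159.3 depth med [0.5403 0.2226 0.0266] zmax [0.015 0.027 0.03 ]
scene dock 898 centre 472.2 -163.7 size [189.8  73.9] yaw 10.1 depth med [ 0.4819 -0.1517  0.0124] zmax [0.01  0.012 0.014]
side bar 660 centre 530.6 220.0 size [ 34.2 183.7] yaw 159.3 depth med [0.5243 0.23   0.0258] zmax [0.014 0.026 0.031]
side dock 690 centre 476.3 -187.6 size [188.3 126.2] yaw 10.3 depth med [ 0.4707 -0.1539  0.0122] zmax [0.009 0.012 0.017]
```

View pics/crop1.png

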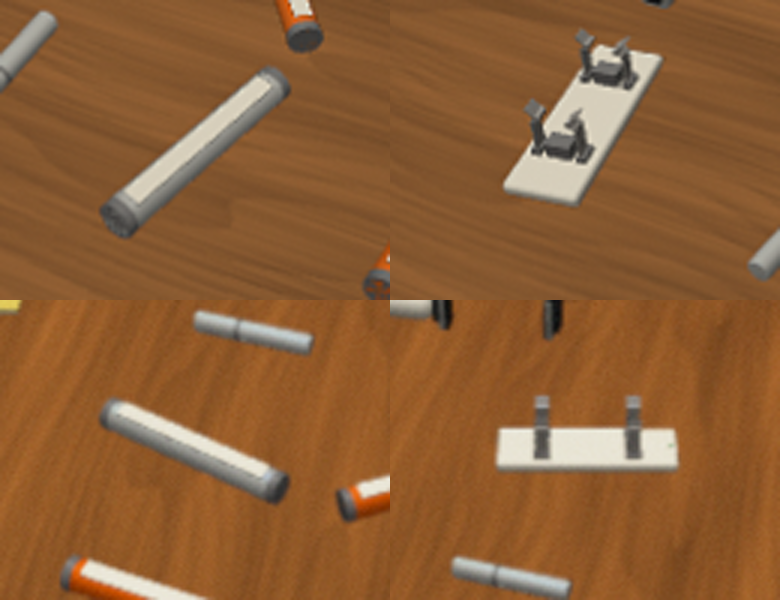

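Crop: the bar (grey, white strip, diffuser up, grey caps) is confirmed as the light bar. It's at about (0.527, 0.222) with yaw 159°, and its length (180–197 mm) fits. The dock is at about (0.475, -0.155) with yaw 10°. I'll go above the bar.

```bash
python3 -m creep '[0.222,0.002,0.08,0,0,-1.21,0, 0.222,0.002,0.08,0,0,-1.21,0, 0.222,0.002,0.08,0,0,-1.21,0, 0.222,0.002,0.08,0,0,-1.21,0, 0.222,0.002,0.08,0,0,-1.21,0, 0.222,0.002,0.08,0,0,-1.21,0, 0.222,0.002,0.08,0,0,-1.21,0, 0.222,0.002,0.08,0,0,-1.21,0, 0.222,0.002,0.08,0,0,-1.21,0, 0.222,0.002,0.08,0,0,-1.21,0]'
cat > m.py <<'E'
from h import *
import sys
def bar(name):
    o=arm.observe(); p,d,c=snap('wrist',name)
    hsv=cv2.cvtColor(p,cv2.COLOR_BGR2HSV)
    m=((hsv[...,1]<70)&(hsv[...,2]>60)).astype(np.uint8)
    k,lab,st,_=cv2.connectedComponentsWithStats(m)
    T=rot(o['orientation'])
    for l in range(1,k):
        if st[l,4]<1500: continue
        vs,us=np.nonzero(lab==l); uv=np.c_[us,vs]
        for z in (.0145,.029,.012):
            r=cv2.minAreaRect(plane(c,uv,z)[:,:2].astype(np.float32)*1000)
            b=cv2.boxPoints(r); e=b[1]-b[0]; f=b[2]-b[1]; L=e if np.hypot(*e)>np.hypot(*f) else f
            pw=np.array([*np.array(r[0])/1000,0]); t=T.inv().apply(pw-o['ee_pos'])
            print(st[l],z,np.round(r[0],1),np.round(r[1],1),'yaw',round(np.degrees(np.arctan2(L[1],L[0]))%180,1),'tool',np.round(t,4))
    x=T.apply([1,0,0]);print('tcp',np.round(o['ee_pos'],4),'toolx yaw',np.degrees(np.arctan2(x[1],x[0])),'tilt',T.apply([0,0,1]).round(3),o['time'],o['q'].round(2))
if __name__=='__main__': bar(sys.argv[1])
E
python3 m.py w1.png
```

```text
time: 1.08
ee_pos: [0.5268, 0.2223, 0.1509]
orientation: [-0.0, 0.176, 0.984, -0.0]
contact_force: [-0.7, 0.1, -0.5]
gripper_width: 0.998
finger_force: 0.0
[ 488    0   21  184 3371] 0.0145 [505.3 398.5] [ 16.7 155.7] yaw 167.9 tool [0.0812 0.1579 0.1509]
[ 488    0   21  184 3371] 0.029 [503.2 390.5] [ 15.8 147.7] yaw 167.9 tool [0.0804 0.1497 0.1509]
[ 488    0   21  184 3371] 0.012 [505.6 399.8] [ 16.8 157.1] yaw 167.9 tool [0.0813 0.1593 0.1509]
[ 305   82   32  197 5706] 0.0145 [528.6 222.4] [ 27.3 188.7] yaw 159.5 tool [-0.0017  0.0008  0.1509]
[ 305   82   32  197 5706] 0.029 [525.3 223.6] [ 25.9 178.9] yaw 159.5 tool [0.0018 0.0008 0.1509]
[ 305   82   32  197 5706] 0.012 [529.2 222.2] [ 27.6 190.4] yaw 159.5 tool [-0.0023  0.0008  0.1509]
[ 127  166   58  111 2429] 0.0145 [506.5  62.7] [ 23.2 113.8] yaw 172.7 tool [-0.0363 -0.1567  0.151 ]
[ 127  166   58  111 2429] 0.029 [504.4  72.2] [ 22.  107.9] yaw 172.7 tool [-0.031  -0.1485  0.151 ]
[ 127  166   58  111 2429] 0.012 [506.9  61.1] [ 23.4 114.8] yaw 172.7 tool [-0.0372 -0.1581  0.151 ]
[   0  254   50   86 2399] 0.0145 [ 538.1 -121.2] [ 53.8 106.6] yaw 143.2 tool [-0.1296 -0.3183  0.151 ]
[   0  254   50   86 2399] 0.029 [ 534.3 -102.1] [ 51.1 101.1] yaw 143.2 tool [-0.1195 -0.3017  0.151 ]
[   0  254   50   86 2399] 0.012 [ 538.7 -124.5] [ 54.3 107.6] yaw 143.2 tool [-0.1314 -0.3211  0.151 ]
[ 483  317   72   50 2393] 0.0145 [771.4 373. ] [89.1 49.5] yaw 55.1 tool [-0.1773  0.2262  0.1507]
[ 483  317   72   50 2393] 0.029 [755.5 366.4] [84.5 46.9] yaw 55.1 tool [-0.1647  0.2145  0.1508]
[ 483  317   72   50 2393] 0.012 [774.2 374.1] [89.9 50. ] yaw 55.1 tool [-0.1795  0.2282  0.1507]
tcp [0.5268 0.2223 0.1509] toolx yaw 159.72580970012473 tilt [-0.001 -0.    -1.   ] 1.0833 [ 0.33  0.22  1.38 -0.    1.54 -0.88]
```

View pics/w1.png

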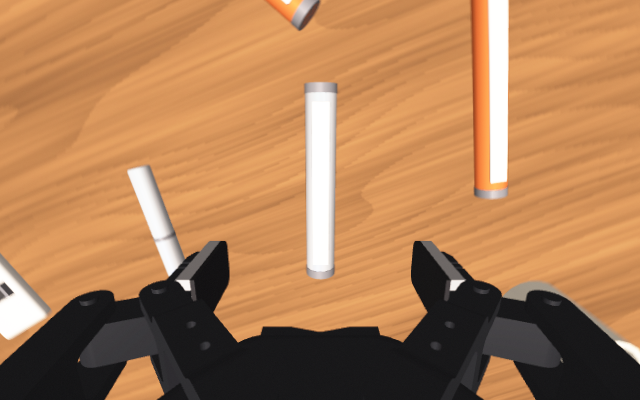

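Wrist view: the bar runs vertically at column 320, rows 82–278, between the open fingers. The pen tube (155,230) and orange bar (490,100) are well clear. The offset is about 1 mm, so I'll descend and grip.

```bash
python3 -m creep '[0,0.001,0.04,0,0,0,0, 0,0.001,0.08,0,0,0,0, 0,0.001,0.12,0,0,0,0, 0,0.001,0.138,0,0,0,0, 0,0.001,0.148,0,0,0,0, 0,0.001,0.148,0,0,0,0, 0,0.001,0.148,0,0,0,1, 0,0.001,0.148,0,0,0,1, 0,0.001,0.148,0,0,0,1, 0,0.001,0.148,0,0,0,1]'; python3 -m creep '[0,0,0,0,0,0,1, 0,0,0,0,0,0,1, 0,0,0,0,0,0,1, 0,0,0,0,0,0,1]'
```

```text
time: 1.97
ee_pos: [0.5284, 0.2233, 0.0051]
orientation: [0.001, 0.18, 0.984, 0.001]
contact_force: [0.3, -0.7, -0.0]
gripper_width: 0.454
finger_force: 0.0
time: 2.3
ee_pos: [0.5283, 0.2233, 0.0049]
orientation: [0.001, 0.179, 0.984, 0.001]
contact_force: [-0.9, -0.4, 5.5]
gripper_width: 0.303
finger_force: 59.5
```

```bash
python3 -m creep '[0,0,-0.02,0,0,0,1, 0,0,-0.06,0,0,0,1, 0,0,-0.1,0,0,0,1, 0,0,-0.13,0,0,0,1, 0,0,-0.14,0,0,0,1, 0,0,-0.14,0,0,0,1]'; python3 m.py w2.png | tail -1; python3 - <<'E'
from h import *
p,d,c=snap('side'); cv2.imwrite('pics/s2.png',np.hstack([cv2.resize(p[110:260,200:330],None,fx=3,fy=3,interpolation=2),cv2.resize(cv2.imread('pics/w2.png')[:, 180:460],(315,450))]))
E
```

```text
time: 2.8
ee_pos: [0.5288, 0.2235, 0.1469]
orientation: [0.003, 0.179, 0.984, 0.002]
contact_force: [0.5, -0.5, -0.9]
gripper_width: 0.305
finger_force: 59.2
tcp [0.5288 0.2235 0.1469] toolx yaw 159.32779779910194 tilt [ 0.006  0.002 -1.   ] 2.8 [ 0.34  0.23  1.38 -0.    1.53 -0.87]
```

View pics/s2.png

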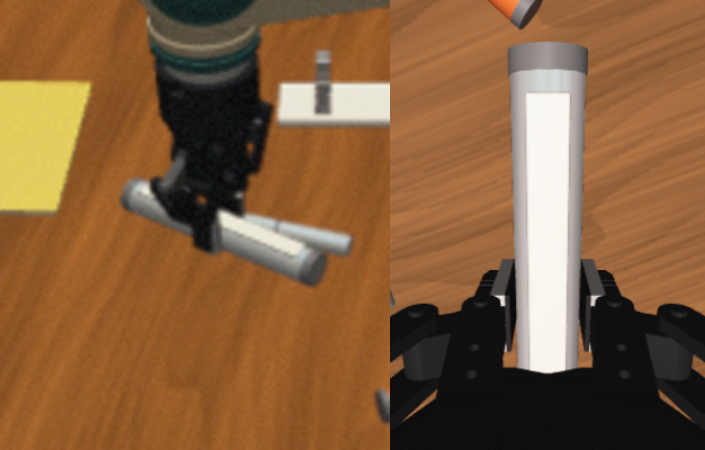

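Side and wrist crops: the bar is lifted, symmetric in the pads, diffuser up, and in line with the tool. Next I'll measure the dock precisely with the fixed cameras.

```bash
cat > dk.py <<'E'
from h import *
def fit(X,tag):
    r=cv2.minAreaRect(X.astype(np.float32)*1000); b=cv2.boxPoints(r); e=b[1]-b[0]; f=b[2]-b[1]; L=e if np.hypot(*e)>np.hypot(*f) else f
    y=np.degrees(np.arctan2(L[1],L[0]))%180; print(tag,np.round(r[0],1),np.round(r[1],1),'yaw',round(y,2)); return np.array(r[0]),np.radians(y)
for n,s in (('scene',(226,196)),('side',(322,145))):
    p,d,c=snap(n); hsv=cv2.cvtColor(p,cv2.COLOR_BGR2HSV)
    box=np.zeros(d.shape,bool); box[s[1]-45:s[1]+40,s[0]-45:s[0]+45]=1
    vs,us=np.nonzero(box&(d>0)); uv=np.c_[us,vs]; Q=depthpts(c,uv,d); h=hsv[vs,us]
    white=(h[:,1]<60)&(h[:,2]>140)&(np.abs(Q[:,2]-.012)<.004)
    m=np.zeros(d.shape,np.uint8); m[vs[white],us[white]]=1
    m=cv2.morphologyEx(m,cv2.MORPH_OPEN,np.ones((2,2),np.uint8))
    k,lab,st,_=cv2.connectedComponentsWithStats(m)
    v,u=np.nonzero(np.isin(lab,[i for i in range(1,k) if st[i,4]>40])); P=plane(c,np.c_[u,v],.012)[:,:2]
    C,a=fit(P,n+' slab')
    cl=(h[:,1]<80)&(Q[:,2]>.03)&(Q[:,2]<.07); ax=np.array([np.cos(a),np.sin(a)]); ay=np.array([-ax[1],ax[0]])
    G=Q[cl]-[*C/1000,0]; X=np.c_[G[:,:2]@ax,G[:,:2]@ay,G[:,2]]*1000
    for sx in(-1,1):
      for sy in (-1,1):
        k=(X[:,0]*sx>20)&(X[:,0]*sx<75)&(X[:,1]*sy>0)&(np.abs(X[:,1])<40)
        if k.sum()>2: print(' jaw',sx,sy,k.sum(),np.round(X[k].mean(0),1),np.round(X[k].min(0)),np.round(X[k].max(0)))
E
python3 dk.py
```

```text
scene slab [ 473.8 -153.7] [189.6  63.7] yaw 9.77
 jaw -1 -1 37 [-51.8 -21.8  50. ] [-60. -28.  31.] [-46. -16.  61.]
 jaw -1 1 38 [-52.3  13.9  46.6] [-61.   7.  30.] [-45.  17.  61.]
 jaw 1 -1 45 [ 44.3 -21.3  50.4] [ 34. -27.  30.] [ 51. -15.  62.]
 jaw 1 1 50 [43.8 14.3 46.9] [34.  8. 30.] [51. 19. 63.]
side slab [ 466.5 -152.4] [186.7  63.7] yaw 10.43
 jaw -1 -1 30 [-44.1 -25.3  50. ] [-49. -31.  33.] [-39. -17.  60.]
 jaw -1 1 31 [-45.4  11.4  43.8] [-51.   4.  31.] [-39.  16.  62.]
 jaw 1 -1 29 [ 50.8 -26.3  49.7] [ 46. -35.  31.] [ 55. -15.  59.]
 jaw 1 1 31 [50.2 10.  43.5] [45.  4. 30.] [55. 16. 59.]
```

```bash
python3 -m creep '[-0.003,-0.025,-0.02,0,0,-0.05,1, -0.007,-0.06,-0.045,0,0,-0.12,1, -0.011,-0.1,-0.045,0,0,-0.2,1, -0.016,-0.14,-0.045,0,0,-0.28,1, -0.021,-0.18,-0.045,0,0,-0.35,1, -0.026,-0.22,-0.045,0,0,-0.42,1, -0.03,-0.26,-0.045,0,0,-0.48,1, -0.034,-0.29,-0.045,0,0,-0.52,1, -0.0355,-0.303,-0.045,0,0,-0.536,1, -0.0355,-0.303,-0.045,0,0,-0.536,1]'; python3 m.py w3.png | tail -1
```

```text
time: 3.83
ee_pos: [0.4523, -0.0754, 0.1863]
orientation: [-0.002, -0.086, 0.996, 0.0]
contact_force: [-0.1, -0.5, -0.9]
gripper_width: 0.303
finger_force: 59.4
tcp [ 0.4523 -0.0754  0.1863] toolx yaw -170.15118562734298 tilt [-0.003  0.    -1.   ] 3.8333 [-0.25 -0.12  1.66 -0.    1.61 -1.99]
```

View pics/w3.png

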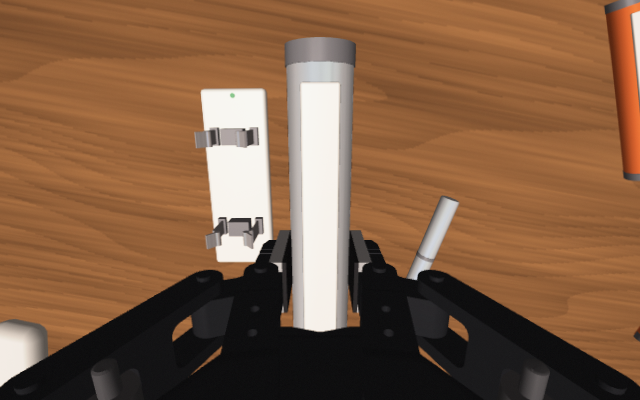

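Wrist view: the dock's slab is visible at columns 201–271, rows 89–262, with clips at rows 137 and 235. The held bar is at column 320, with its far cap at rows 38–65. I'll measure both.

```bash
cat > wd.py <<'E'
from h import *
o=arm.observe(); p,d,c=snap('wrist'); T=rot(o['orientation']); hsv=cv2.cvtColor(p,cv2.COLOR_BGR2HSV)
inv=lambda P:T.inv().apply(P-o['ee_pos'])*1000
m=np.zeros(d.shape,np.uint8); m[70:275,180:278]=((hsv[...,1]<60)&(hsv[...,2]>170))[70:275,180:278]
k,lab,st,_=cv2.connectedComponentsWithStats(m); l=1+st[1:,4].argmax(); vs,us=np.nonzero(lab==l)
uv=np.c_[us,vs]; Q=depthpts(c,uv,d); print('z',np.percentile(Q[:,2],[5,50,95]).round(4))
for tag,P in (('ray',plane(c,uv,.012)),('depth',Q[np.abs(Q[:,2]-.012)<.004])):
    r=cv2.minAreaRect(P[:,:2].astype(np.float32)*1000); cen=np.array([*np.array(r[0])/1000,0])
    print(tag,np.round(r,1) if 0 else (np.round(r[0],1),np.round(r[1],1),round(r[2],2)),'tool',inv(cen[None]).round(1))
corners=[(201.5,90),(266,89)]
print('corners', plane(c,corners,.012).round(4).tolist())
# jaws
vs,us=np.nonzero(d[100:260,185:275]>0); uv=np.c_[us+185,vs+100]; Q=depthpts(c,uv,d); k=(Q[:,2]>.03)&(Q[:,2]<.068)
X=inv(Q[k]); mid=np.median(X[:,0])
import itertools
from scipy.cluster.vq import kmeans2
C,L=kmeans2(X[:,:2],4,seed=1,minit='++')
for i in range(4): print('jaw',(L==i).sum(),C[i].round(1),X[L==i].min(0).round(1),X[L==i].max(0).round(1))
# held bar: near surface points
vs,us=np.nonzero((d>0)&(d<.22)); k=(vs<225)&(us>275)&(us<370); X=inv(depthpts(c,np.c_[us[k],vs[k]],d))
for x0 in range(15,100,15):
    s=X[np.abs(X[:,0]-x0)<5]
    if len(s)>5:
        t=s[s[:,2]<s[:,2].min()+1.5]; print('bar x',x0,'y',s[:,1].min().round(1),s[:,1].max().round(1),'top z',np.percentile(s[:,2],2).round(1),t[:,1].mean().round(1))
print('bar end x',X[:,0].max().round(1))
E
python3 wd.py
```

```text
z [0.0108 0.0122 0.0254]
ray (array([ 469.4, -159.1]), array([186.3,  64. ]), 10.04) tool [[ -2.3 -87.1 186.4]]
depth (array([ 469.6, -159.9]), array([186.9,  65. ]), 9.99) tool [[ -2.4 -87.9 186.4]]
corners [[0.3846, -0.2036, 0.012], [0.373, -0.1406, 0.012]]
jaw 234 [ 45.5 -69.7] [ 38.4 -76.5 124.8] [ 52.4 -64.5 156.5]
jaw 270 [ -49.7 -103.9] [ -58.3 -110.1  124.8] [-43.6 -97.9 156.2]
jaw 295 [  45.6 -104.3] [  38.4 -110.5  124.8] [ 52.4 -98.3 156.5]
jaw 232 [-49.7 -70. ] [-58.1 -76.6 123.6] [-43.3 -64.8 156.3]
bar x 15 y -12.5 14.0 top z -19.1 2.5
bar x 30 y -13.2 14.6 top z -25.2 0.9
bar x 45 y -13.1 14.5 top z -25.3 0.8
bar x 60 y -13.2 14.6 top z -25.3 0.6
bar x 75 y -13.2 14.7 top z -25.2 0.7
bar x 90 y -12.8 14.9 top z -25.0 0.8
bar end x 92.5
```

Dock centre in the tool frame is (-2.2, -87.1) mm. The bar centre is at (+2, +0.7) mm, and its foot is about 4 mm below the TCP. I'll shift over and come down to just above the clips.

```bash
python3 -m creep '[-0.001,-0.025,0,0,0,0,1, -0.003,-0.06,0,0,0,0,1, -0.004,-0.085,0,0,0,0,1, -0.004,-0.088,0.02,0,0,0,1, -0.004,-0.088,0.055,0,0,0,1, -0.004,-0.088,0.085,0,0,0,1, -0.004,-0.088,0.1,0,0,0,1, -0.004,-0.088,0.1,0,0,0,1, -0.004,-0.088,0.1,0,0,0,1]'; python3 - <<'E'
from h import *
s=arm.observe(); T=rot(s['orientation']); print(s['ee_pos'],T.as_matrix().round(4).tolist())
p=snap('scene')[0]; q=snap('side')[0]; w=snap('wrist')[0]
f=lambda i:cv2.resize(i,(360,300),interpolation=2)
cv2.imwrite('pics/c4.png',np.vstack([np.hstack([f(p[140:240,166:286]),f(q[90:190,262:382])]),np.hstack([f(w[0:300,140:500]),f(w)])]))
c=s['ee_pos']; x=T.apply([.002,.0007,0]); b=(c+x)[:2]; ax=np.array([np.cos(.1743),np.sin(.1743)]); dd=b-[.4695,-.1590]
print('bar-dock along/across mm',dd@ax*1000, dd@[-ax[1],ax[0]]*1000)
E
```

```text
time: 4.68
ee_pos: [0.4728, -0.1578, 0.0874]
orientation: [-0.001, -0.088, 0.996, 0.001]
contact_force: [-0.0, -1.3, -0.3]
gripper_width: 0.303
finger_force: 59.5
[ 0.47280426 -0.15775321  0.08744713] [[-0.9845, -0.1756, -0.0022], [-0.1756, 0.9845, 0.0012], [0.002, 0.0016, -1.0]]
bar-dock along/across mm 1.468885014726536 1.3504847872916905
```

View pics/c4.png

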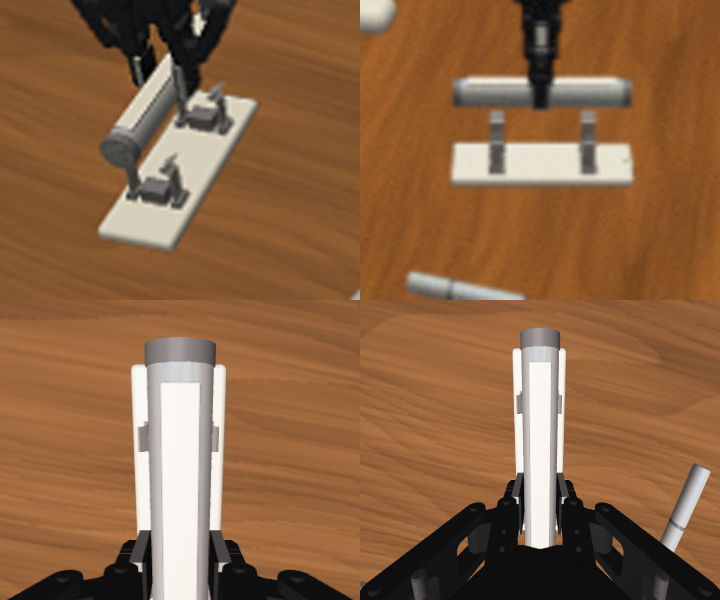

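Bar sits centred over the clips (equal slivers of jaw either side, columns ~142 and ~214 in the wrist crop). I'll push down in small steps, with a 1 mm correction.

```bash
python3 -m creep '[0.001,-0.001,0.015,0,0,0,1, 0.001,-0.001,0.027,0,0,0,1, 0.001,-0.001,0.034,0,0,0,1, 0.001,-0.001,0.04,0,0,0,1, 0.001,-0.001,0.044,0,0,0,1, 0.001,-0.001,0.048,0,0,0,1, 0.001,-0.001,0.05,0,0,0,1]'; python3 -m creep '[0,0,0.002,0,0,0,1, 0,0,0.004,0,0,0,1, 0,0,0.006,0,0,0,1]'; python3 -c "
from h import *
s=arm.observe();print(s['ee_pos'],s['contact_force'])
p,d,c=snap('wrist');T=rot(s['orientation']);vs,us=np.nonzero((d>0)&(d<.22)); k=(vs<225)&(us>285)&(us<355); P=depthpts(c,np.c_[us[k],vs[k]],d);X=T.inv().apply(P-s['ee_pos'])*1e3
for x in (30,45,60,75,90): j=abs(X[:,0]-x)<5; print(x,np.percentile(P[j,2],95).round(4))
"
```

```text
time: 5.42
ee_pos: [0.4733, -0.1604, 0.0396]
orientation: [0.002, -0.088, 0.996, -0.0]
contact_force: [-0.7, 1.1, 3.4]
gripper_width: 0.304
finger_force: 59.9
time: 5.67
ee_pos: [0.4719, -0.1601, 0.0319]
orientation: [-0.0, -0.088, 0.996, 0.0]
contact_force: [1.2, 0.0, -2.0]
gripper_width: 0.303
finger_force: 59.3
[ 0.47192786 -0.16010157  0.03188395] [ 1.16476431e+00  1.84900701e-03 -2.04756502e+00]
30 0.0568
45 0.0569
60 0.057
75 0.0567
90 0.0565
```

```bash
python3 -m creep '[0,0,0.001,0,0,0,1, 0,0,0.002,0,0,0,1, 0,0,0.003,0,0,0,1, 0,0,0.003,0,0,0,1]'; cat > top.py <<'E'
from h import *
s=arm.observe();print(s['ee_pos'],s['contact_force'])
p,d,c=snap('wrist');T=rot(s['orientation']);vs,us=np.nonzero((d>0)&(d<.32)); k=(vs<225)&(us>285)&(us<355); P=depthpts(c,np.c_[us[k],vs[k]],d);X=T.inv().apply(P-s['ee_pos'])*1e3
for x in (30,45,60,75,90):
    j=(abs(X[:,0]-x)<5)&(P[:,2]>.03); print(x,np.percentile(P[j,2],95).round(4) if j.any() else None)
E
python3 top.py
```

```text
time: 6.05
ee_pos: [0.4718, -0.1603, 0.0308]
orientation: [-0.001, -0.087, 0.996, 0.0]
contact_force: [-9.1, 2.7, 13.4]
gripper_width: 0.304
finger_force: 61.1
[ 0.4717896  -0.16025619  0.03077326] [-9.12917041  2.66528127 13.36986351]
30 0.0557
45 0.0558
60 0.0558
75 0.0557
90 0.0554
```

Top is at 55.6 mm against 55 at home, with a firm 13 N reaction, so the bar is seated. I'll release and back off.

```bash
python3 -m creep '[0,0,0,0,0,0,0, 0,0,0,0,0,0,0, 0,0,0,0,0,0,0, 0,0,0,0,0,0,0, 0,0,0,0,0,0,0, 0,0,0,0,0,0,0, 0,0,-0.02,0,0,0,0, 0,0,-0.06,0,0,0,0, 0,0,-0.1,0,0,0,0, 0,0,-0.13,0,0,0,0]'; python3 -m creep '[0,0,-0.02,0,0,0,0, 0,0,-0.02,0,0,0,0]'; python3 - <<'E'
from h import *
s=arm.observe(); T=rot(s['orientation']); print(s['ee_pos'],s['contact_force'])
p=snap('scene')[0]; q=snap('side')[0]; w,d,c=snap('wrist')
f=lambda i:cv2.resize(i,(360,300),interpolation=2)
cv2.imwrite('pics/c5.png',np.vstack([np.hstack([f(p[140:240,166:286]),f(q[90:190,262:382])]),np.hstack([f(w[60:310,170:470]),f(w)])]))
vs,us=np.nonzero(d>0); P=depthpts(c,np.c_[us,vs],d); ax=np.array([np.cos(.1743),np.sin(.1743)]); ay=np.array([-ax[1],ax[0]])
D=P[:,:2]-[.4695,-.159]; X=np.c_[D@ax,D@ay,P[:,2]]*1000
k=(abs(X[:,1])<9)&(abs(X[:,0])<105)&(X[:,2]>42)&(X[:,2]<75); print('x range',X[k,0].min(),X[k,0].max())
for x in range(-90,100,20):
    j=k&(abs(X[:,0]-x)<5); 
    if j.sum()>5:
        z=np.percentile(X[j,2],90); print(x,z.round(1),X[j&(X[:,2]>z-3),1].mean().round(1))
E
```

```text
time: 6.93
ee_pos: [0.4725, -0.1603, 0.1625]
orientation: [0.001, -0.088, 0.996, -0.001]
contact_force: [1.0, -0.6, 0.7]
gripper_width: 1.001
finger_force: 0.0
time: 7.1
ee_pos: [0.4741, -0.161, 0.1849]
orientation: [0.004, -0.088, 0.996, -0.002]
contact_force: [0.8, -1.0, 0.2]
gripper_width: 0.997
finger_force: 0.0
[ 0.47410088 -0.16097965  0.18493912] [ 0.75554781 -0.96449064  0.20906756]
x range -90.31397159689932 90.57570677278555
-90 55.3 -0.8
-70 55.8 -1.3
-50 55.9 -1.2
-30 55.7 -0.8
-10 55.7 -1.0
10 55.9 -1.2
30 55.7 -1.4
50 55.8 -1.4
70 55.7 -1.3
90 55.4 -0.7
```

View pics/c5.png

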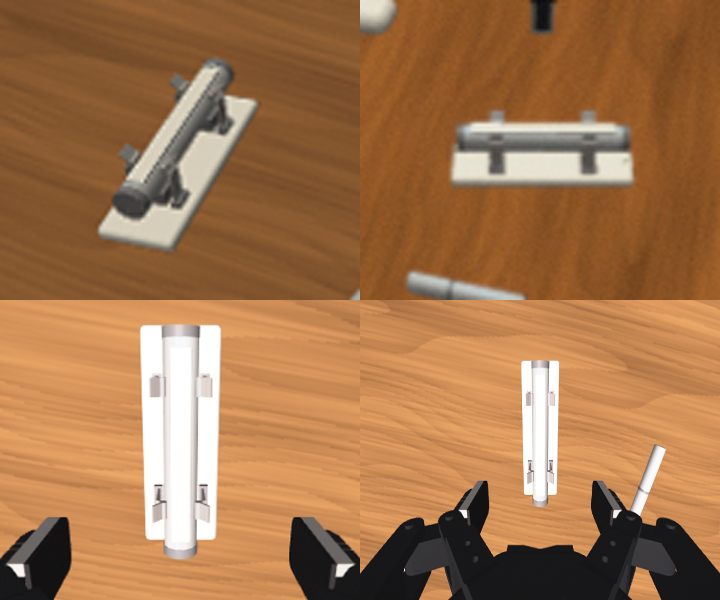

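The final picture shows the bar in both clips. It's level (top about 55.7 mm along its length), its ends are within 1 mm of centred on the dock, the diffuser is up, and the gripper is clear. Handing in.

```bash
python3 -c "from plant import arm; print(arm.hand_in())"
```

```text
the job is handed in; nothing more can be done
None
```

The light bar is pushed down between both dock clips, diffuser up, level and centred to about 1 mm; its top read 55.7 mm against 55 mm for fully home. The gripper let go and backed clear, the pen tube was not touched, and the job was handed in at about 7 s.

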